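Hold a bench power strip against its sprung stop

ROBOT

A 6-joint arm with a two-finger parallel gripper is mounted at the origin on the work surface. World frame = base frame: x ahead of the robot, y to its left, z up, the work surface at z = 0. Lengths are in m, angles in rad, forces in N, time in s.
With the tool pointing down it reaches from about 0.225 to 0.875 m from the base axis. Payload 3.4 kg.
Tool frame: the origin (TCP) lies on the mounting face of the last link; the fingertips stand 173 mm ahead of it and the grasp point (between the pads) lies 155 mm ahead of it; z points along the fingers, y is the line along which they close (so a half turn about z gives the same grasp; the last joint's range is limited). The gripper opens to 85 mm and grips with 20 to 120 N. Pads are 22 mm wide; open, the fingers measure 114 mm over their backs; the gripper's body (76 mm by 85 mm) begins 54 mm behind the grasp point. The pads swing forward as they close: fully open they stand 13 mm farther back than shut.
Start: joints at [1.211, 0.276, 1.505, -0, 1.361, -0.121], TCP at [0.136, 0.559, 0.405] pointing down, gripper open.
Joint ranges: [-2.89, 2.89], [-0.75, 2.08], [0.22, 2.7], [-1.18, 4.32], [0.11, 2.71], [-2.7, 2.7]. Speed limits (rad/s): [2.57, 2.57, 3.14, 3.14, 3.14, 3.14].

INTERFACE

Orientations are given as a unit quaternion [x, y, z, w].
In Python, from workcell import * gives the robot as it stands.
- The arm moves only by the shell command python3 -m inch 'ROWS' [FORCE]. ROWS is JSON, a list of rows, each a list of 5 numbers: the opening, from 0 (shut) to 1 (fully open), then the shift along the tool's x, y, z in cm, then the turn about the tool's z in degrees. In form: [[hand, tx, ty, tz, roll], ...]. A call has exactly 5 rows; each row is the pose to reach, as a shift and turn from the pose commanded when the call began, along the tool's axes at that moment; what a row does not reach only later rows make up. A row lasts 1/8 s, in which the tool goes at most 62.5 mm and 10.7 degrees, less where a joint would pass 70% of its speed; a pose out of reach is approached as far as the arm can. A call with a gripper value outside its range is refused whole. The fingers move at their own pace and stop on an object; FORCE is the grip in N (left out, the last holds). Time passes only in rows, so rows that repeat a pose let the fingers close, or fill a call up. It gives the time, the measured TCP pose, the force, the opening and the grip force at its end, in the units of the state.
- get_state(): the state, without advancing time (a new reading comes with each control period).
- capture(name): name is "scene" or "top" or "wrist"; returns the picture (384x512x3 uint8, blue, green, red); there is no depth.
- camera_info(name): a dict with "fx", "fy", "cx", "cy" (pixels), "extrinsics" (4x4, takes a point from world to camera coordinates). Camera axes: x right, y down, z forward; pixel columns grow to the right and rows downward; lengths in m; the calibration is good to about 2 mm. A picture is of the moment at which its call begins: read the wrist's pose just before it. camera_info takes no time and is no camera call; for the wrist camera it gives the pose at the moment of the call.
- job_done(): hands the job in; it is judged then, once.
The state is a dict: "time_s": time; "q": joint angles; "qvel": joint speeds; "joint_torque": joint torques, N m; "tcp_pos": TCP position; "tool_rot": TCP orientation; "wrist_force": force on the tool from outside, world axes, zero at the start; "ft_torque": the same for the moment, N m; "opening": finger opening in m; "grasp_force": force on a finger pad.
Only numpy, scipy, OpenCV 4.12 (cv2) and the standard library are available. Lean on these libraries where they do the work, as an engineer would, in place of code of your own. Each camera call takes 0.05 s, during which the arm holds its last target. There are 200 camera calls.

TASK

Pick up the loose power strip and lay it flat between the lips of the aluminium mounting channel, plain end towards the sprung stop but still clear of it; then slide it along against the stop's pad and press with a steady force of about 10 N, so that the stop is pushed back about half of its travel, never right to its end. Finish while still holding it pressed like that, as a third hand for a colleague who will drive the screws. Leave the screwdriver, jar and dish where they are.

Things in the scene. Friction and masses are not known exactly. Their poses are not given: they have to be found in the camera images.
- strip: White power strip without a cable, loose, 200 (x) x 52 (y) x 40 mm (z) high, 0.25 to 0.5 kg, lying on the bench, sockets up. Origin: centre of its underside. Its +x end is plain; at the -x end are a black rocker switch on top and a black inlet in the end face. Yaw at the start within 0.6 rad of world +x.
- plain_end (a point): Centre of the power strip's plain end face, 100 mm along +x from its origin and 20 mm up.
- channel: Aluminium channel fixed to the bench: base plate 340 (x) x 110 (y) x 10 mm thick, origin centred under it. Two lips 6 mm thick, tops 22 mm above the bench, run along x from -170 to +100 mm, 64 mm apart inside (6 mm spare each side of the strip). The -x end is open; at +x a back wall (x = 156 to 170 mm, 52 mm high) carries the sprung stop. Yaw within 0.4 rad of world +x.
- stop_pad (a point): Black rubber pad, 54 (y) x 32 mm (z), 4 mm thick, on the front of the sprung stop. This point: centre of the face that the strip touches; at rest at x = 115 mm, y = 0, 30 mm above the bench in the channel's frame. Its axes are the channel's.
- stop (a joint): How far the sprung stop is pushed back along the channel's +x, in m: 0 at rest, 0.030 at its end. It pushes back with 3 N at 0 plus 0.5 N per mm, so 10 N at 0.014; it moves straight without turning.
- screwdriver: Screwdriver lying on the bench beyond the work, about 190 mm long. Leave it alone. Origin under its middle.
- jar: Amber glass jar with white lid, 60 mm across, 85 mm high, standing to one side. Leave it alone. Origin: centre of its underside.
- dish: White ceramic dish, 90 mm across, 30 mm high, standing to the other side. Leave it alone. Origin: centre of its underside.

How it is judged:
By the outcome, as a careful person would: the job done as asked, in the order asked, and still so for the second after the job is handed in, while the arm keeps its last pose, push and grip.
It also fails if it takes over 48 s, if anything falls off the work surface, if the arm or the gripper's body presses on something with over 40 N, if the wrist force passes 120 N, or if a joint passes its speed limit or range.

## Working session

There is one attempt and no reset: what is moved stays moved. The work goes in short steps, Python scripts to look and compute and a shell command to move; the robot and the scene stay as the last step left them, time stands still between calls to the robot, and variables do not carry over. Pictures are saved under pics/ and viewed, at most 10 in all, crops included, and the job is handed in when it is done.

```bash
mkdir -p pics; ls
python3 - <<'E'
from workcell import *
import cv2,numpy as np
s=get_state();print(s)
for n in("top","scene"):
    im=capture(n);cv2.imwrite(f"pics/{n}0.png",im)
    c=camera_info(n);print(n,c["fx"],c["cx"],c["cy"],np.round(c["extrinsics"],3).tolist())
E
```

```text
pics
{'time_s': 0.0, 'q': array([ 1.21101056e+00,  2.76600983e-01,  1.50614015e+00,  6.10494488e-06,
        1.36072594e+00, -1.20963947e-01]), 'qvel': array([ 0.00082746,  0.00043478, -0.00095853, -0.00030494,  0.00026729,
       -0.00095731]), 'joint_torque': array([ 7.02905036e-04, -4.16766286e+01, -2.45815748e+01,  2.39074348e-05,
        1.08676666e-02, -1.25327128e-05]), 'tcp_pos': array([0.13592742, 0.55847803, 0.40383322]), 'tool_rot': array([ 1.19127916e-01,  9.92878473e-01, -9.09554818e-04, -2.26017787e-04]), 'wrist_force': array([ 0.12286895,  0.5450893 , -0.02810475]), 'ft_torque': array([-0.00894586, -0.02362784,  0.04079618]), 'grasp_force': 0.0, 'opening': 0.08551686953581197}
top 377.8693200020535 254.98609680341917 184.2714282177217 [[-0.018, -1.0, 0.008, 0.01], [-0.998, 0.018, -0.063, 0.609], [0.063, -0.009, -0.998, 1.15], [0.0, 0.0, 0.0, 1.0]]
scene 375.6182303777614 255.0583078428472 192.1986294761676 [[-0.107, 0.994, -0.018, 0.057], [0.574, 0.047, -0.817, -0.317], [-0.812, -0.098, -0.576, 1.637], [0.0, 0.0, 0.0, 1.0]]
```

View pics/top0.png

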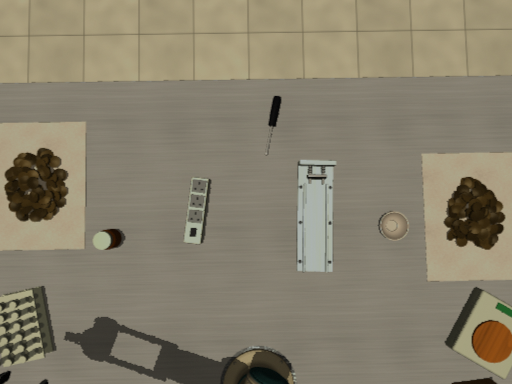

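View pics/scene0.png

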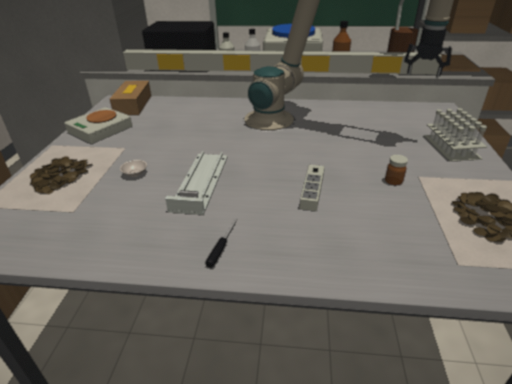

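The top view shows the strip at about (197,211), with its plain end up the image (+x) and the switch at (193,231). The channel is at about (316,216), with the stop at (316,172). The scene view agrees. Next come the coarse masks and positions.

```bash
cat > h.py <<'E'
from workcell import *
import cv2,numpy as np
from scipy.spatial.transform import Rotation as R
def ray(c,uv):
    E=np.array(c["extrinsics"]);d=np.array([(uv[0]-c["cx"])/c["fx"],(uv[1]-c["cy"])/c["fy"],1])
    return -E[:3,:3].T@E[:3,3],E[:3,:3].T@d
def cast(c,uv,z):
    o,d=ray(c,uv);return o+d*(z-o[2])/d[2]
def tri(l):
    A=0;b=0
    for c,uv in l:
        o,d=ray(c,uv);d=d/np.linalg.norm(d);P=np.eye(3)-np.outer(d,d);A=A+P;b=b+P@o
    return np.linalg.solve(A,b)
def proj(c,p):
    E=np.array(c["extrinsics"]);q=E[:3,:3]@p+E[:3,3];return np.array([c["fx"]*q[0]/q[2]+c["cx"],c["fy"]*q[1]/q[2]+c["cy"]])
E
python3 - <<'E'
from h import *
im=cv2.imread("pics/top0.png");c=camera_info("top")
hsv=cv2.cvtColor(im,cv2.COLOR_BGR2HSV)
print(im[250,250],im[200,316],im[180,205],hsv[200,316])
g=cv2.inRange(im,(150,150,150),(255,255,255));g[:100]=0;g[290:]=0;g[:,:90]=0;g[:,415:]=0
for k in cv2.findContours(g,cv2.RETR_EXTERNAL,cv2.CHAIN_APPROX_SIMPLE)[0]:
    if cv2.contourArea(k)>150:
        r=cv2.minAreaRect(k);b=cv2.boxPoints(r);z=.04 if 180<r[0][0]<215 else .01
        print(np.round(r[0],1),np.round(r[1],1),r[2],np.round(cast(c,r[0],z),3),[np.round(cast(c,p,z)[:2],3).tolist() for p in b])
w=camera_info("wrist");print(w["fx"],np.round(w["extrinsics"],3).tolist())
s=get_state();T=np.eye(4);T[:3,:3]=R.from_quat(s["tool_rot"]).as_matrix();T[:3,3]=s["tcp_pos"];print(np.round(np.array(w["extrinsics"])@T,3).tolist()); print(T.round(3).tolist())
E
```

```text
[110 125 129] [169 179 171] [131 150 145] [ 54  14 179]
[192.6 232.3] [14.8 19.3] 7.125016689300537 [0.466 0.19  0.04 ] [[0.441, 0.216], [0.498, 0.208], [0.492, 0.164], [0.435, 0.172]]
[314.6 218.6] [ 34.  104.7] 0.8425242304801941 [ 0.5   -0.184  0.01 ] [[0.341, -0.125], [0.665, -0.138], [0.662, -0.244], [0.338, -0.229]]
284.882203428609 [[0.236, 0.972, -0.001, -0.576], [0.938, -0.228, 0.261, -0.034], [0.253, -0.063, -0.965, 0.377], [0.0, 0.0, 0.0, 1.0]]
[[-0.0, 1.0, -0.001, -0.001], [-0.965, -0.0, -0.261, 0.071], [-0.261, 0.001, 0.965, -0.013], [0.0, 0.0, 0.0, 1.0]]
[[-0.972, 0.236, -0.001, 0.136], [0.236, 0.972, -0.002, 0.559], [0.0, -0.002, -1.0, 0.404], [0.0, 0.0, 0.0, 1.0]]
```

```bash
python3 -m inch '[[1,-4.3,-3.2,0,0],[1,-8.6,-6.4,0,0],[1,-13,-9.5,0,0],[1,-17.3,-12.7,0,0],[1,-21.5,-15.8,0,0]]'; python3 -m inch '[[1,-4.3,-3.2,0,-3],[1,-8.6,-6.4,0,-6],[1,-13,-9.5,0,-10],[1,-17.3,-12.7,0,-10],[1,-21.5,-15.8,0,-10]]'
python3 - <<'E'
from h import *
import pickle
c=camera_info("wrist");im=capture("wrist");cv2.imwrite("pics/A.png",im);pickle.dump(c,open("A.pkl","wb"))
s=get_state();print(s["time_s"],s["tcp_pos"],R.from_quat(s["tool_rot"]).as_matrix().round(3).tolist(),s["q"])
E
```

```text
time_s: 0.72
tcp_pos: [0.3083, 0.3528, 0.4044]
tool_rot: [0.119, 0.993, -0.0, -0.0]
wrist_force: [0.8, -0.3, 0.6]
opening: 0.0852
grasp_force: 0.0
time_s: 1.35
tcp_pos: [0.4799, 0.1484, 0.4044]
tool_rot: [0.032, 0.999, 0.0, -0.0]
wrist_force: [-0.1, 0.4, -0.1]
opening: 0.0854
grasp_force: 0.0
1.4 [0.48396659 0.14431486 0.40429869] [[-0.998, 0.068, 0.005], [0.068, 0.998, -0.006], [-0.005, -0.005, -1.0]] [ 0.15439134  0.16972018  1.64943565 -0.00662209  1.31872751 -1.34716368]
```

View pics/A.png

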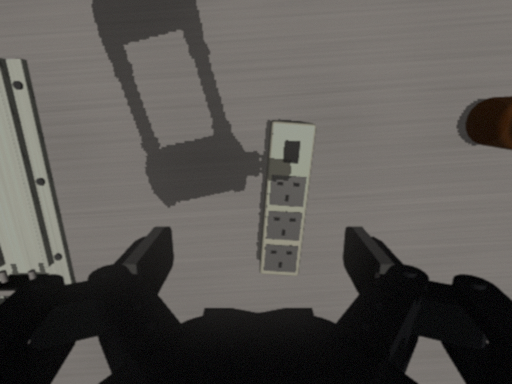

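The wrist view shows the strip's switch end at about (293,123) and its plain end at about (280,272), with the channel at the left edge. The arm was still settling, so I'll take settled views from three places.

```bash
cat > shot.py <<'E'
import sys,pickle
from h import *
n=sys.argv[1];c=camera_info("wrist");im=capture("wrist");cv2.imwrite(f"pics/{n}.png",im);pickle.dump(c,open(n+".pkl","wb"))
s=get_state();print(s["time_s"],s["tcp_pos"],R.from_quat(s["tool_rot"]).as_euler("ZYX"),s["q"].round(2))
E
python3 -m inch '[[1,-1,0,0,0],[1,-2,0,0,0],[1,-3,0,0,0],[1,-3,0,0,0],[1,-3,0,0,0]]'|tail -0; python3 shot.py A2
python3 -m inch '[[1,-1,-5,0,0],[1,-2,-10,0,0],[1,-3,-15,0,0],[1,-3,-15,0,0],[1,-3,-15,0,0]]'|tail -0; python3 shot.py M
python3 -m inch '[[1,-1,-6,0,0],[1,-2,-12,0,0],[1,-3,-18.5,0,0],[1,-3,-18.5,0,0],[1,-3,-18.5,0,0]]'|tail -0; python3 shot.py B
python3 - <<'E'
import cv2,numpy as np
a,m,b=[cv2.imread(f"pics/{n}.png") for n in("A2","M","B")]
cv2.imwrite("pics/v1.png",np.hstack([a,m])[:, 100:900]); cv2.imwrite("pics/v2.png",cv2.resize(b,None,fx=1.5,fy=1.5))
E
```

```text
2.075 [0.5085558  0.14845924 0.4046791 ] [ 3.07819524e+00 -4.49829233e-04  3.14156969e+00] [ 0.15  0.21  1.6   0.    1.34 -1.35]
2.75 [ 0.52893998 -0.00282046  0.40473531] [ 3.07787464e+00 -2.69338899e-04  3.14077155e+00] [-0.14  0.21  1.6   0.    1.33 -1.64]
3.425 [ 0.5473591  -0.18845453  0.40455217] [ 3.07890099e+00 -6.10496567e-04  3.14021480e+00] [-0.45  0.28  1.5   0.    1.36 -1.96]Exception ignored on flushing sys.stdout:
BrokenPipeError: [Errno 32] Broken pipe
Exception ignored on flushing sys.stdout:
BrokenPipeError: [Errno 32] Broken pipe
Exception ignored on flushing sys.stdout:
BrokenPipeError: [Errno 32] Broken pipe
```

View pics/v1.png

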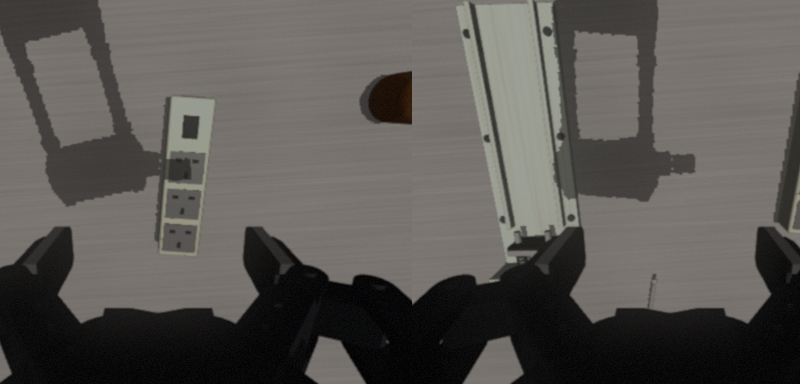

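View pics/v2.png

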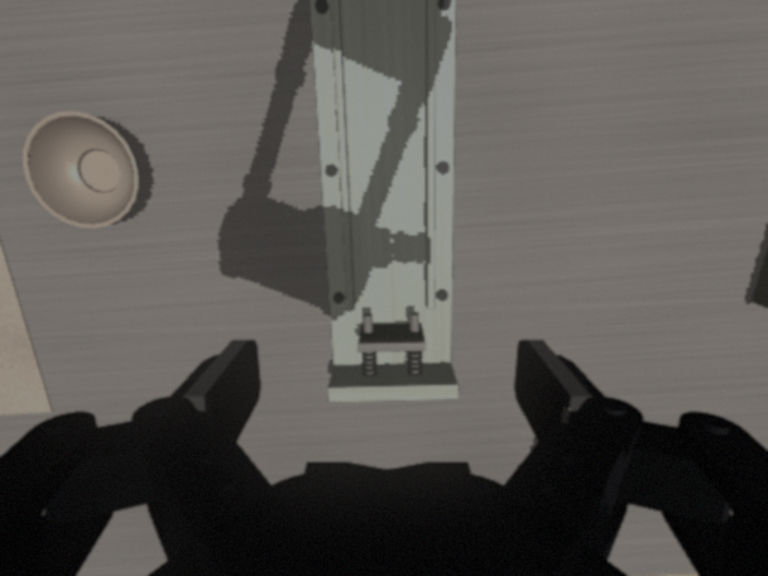

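The views show the strip's top face in A2 at about (271,96), (315,99), (297,255) and (260,254), and all three channel screw pairs in M. In B the stop's black pad is at about (261,220) in full-image pixels, with two light posts near it. I'll zoom in there and extract the outlines.

Run:
```python
from h import *
import pickle
for n,roi in(("A2",(240,80,340,270)),("M",(440,60,512,300)),("B",(195,0,310,275)),("M",(20,0,190,225))):
    im=cv2.imread(f"pics/{n}.png").astype(int);x0,y0,x1,y1=roi
    d=im[...,1]-im[...,2];m=((d>=2)&(im[...,1]>60)).astype(np.uint8)*255
    k=np.zeros_like(m);k[y0:y1,x0:x1]=m[y0:y1,x0:x1]
    k=cv2.morphologyEx(k,cv2.MORPH_OPEN,np.ones((3,3)))
    cs=max(cv2.findContours(k,cv2.RETR_EXTERNAL,cv2.CHAIN_APPROX_NONE)[0],key=cv2.contourArea)
    h=cv2.convexHull(cs);print(n,cv2.contourArea(h),cv2.approxPolyDP(h,4,True)[:,0].tolist())
    g=im.sum(2).astype(float)
    # dark screws: small dark blobs inside hull
    if n!="A2" and x0!=440:
        hm=np.zeros_like(m);cv2.fillConvexPoly(hm,h,255)
        for t in(75,100):
          dk=((im.max(2)<t)&(hm>0)).astype(np.uint8)
          N,_,st,ce=cv2.connectedComponentsWithStats(dk)
          print(t,[(ce[i].round(1).tolist(),st[i,4]) for i in range(1,N) if 15<st[i,4]<90])
a=cv2.imread("pics/A2.png")[80:270,240:340];b=cv2.imread("pics/B.png")[180:275,205:315];s=cv2.imread("pics/scene0.png")[145:215,160:240]
z=lambda i,f:cv2.resize(i,None,fx=f,fy=f,interpolation=cv2.INTER_CUBIC)
A,Bz,S=z(a,3),z(b,3.2),z(s,4);o=np.zeros((600,800,3),np.uint8)
o[:570,:300]=A;o[:304,310:662]=Bz;o[310:590,310:630]=S;cv2.imwrite("pics/z1.png",o)
```

```text
A2 2115.5 [[273, 98], [312, 101], [307, 152], [269, 150]]Traceback (most recent call last):
  File "<stdin>", line 8, in <module>
ValueError: max() iterable argument is empty
```

Run:
```python
from h import *
for n,roi in(("A2",(255,80,325,265)),("M",(475,60,512,260)),("B",(195,0,310,275)),("M",(20,0,190,225))):
    im=cv2.imread(f"pics/{n}.png").astype(int);x0,y0,x1,y1=roi
    print(n,"bench",im[300,430] if n=="A2" else "")
    d=im[...,1]-im[...,2];m=((d>=1)&(im[...,1]>45)).astype(np.uint8)
    k=np.zeros_like(m);k[y0:y1,x0:x1]=m[y0:y1,x0:x1]
    k=cv2.morphologyEx(k,cv2.MORPH_OPEN,np.ones((2,2)))
    k=cv2.morphologyEx(k,cv2.MORPH_CLOSE,np.ones((9,9)))
    cs=max(cv2.findContours(k,cv2.RETR_EXTERNAL,cv2.CHAIN_APPROX_NONE)[0],key=cv2.contourArea,default=None)
    if cs is None: continue
    h=cv2.convexHull(cs);print(n,cv2.contourArea(h),cv2.approxPolyDP(h,4,True)[:,0].tolist())
    if x0<200:
        hm=np.zeros_like(m);cv2.fillConvexPoly(hm,h,255)
        for t in(40,55,75):
          dk=((im.max(2)<t)&(hm>0)).astype(np.uint8)
          N,_,st,ce=cv2.connectedComponentsWithStats(dk)
          print(t,[(ce[i].round(1).tolist(),st[i,4]) for i in range(1,N) if 10<st[i,4]<90])
a=cv2.imread("pics/A2.png")[80:270,240:340];b=cv2.imread("pics/B.png")[180:275,205:315];s=cv2.imread("pics/scene0.png")[145:215,160:240]
z=lambda i,f:cv2.resize(i,None,fx=f,fy=f,interpolation=cv2.INTER_CUBIC)
A,Bz,S=z(a,3),z(b,3.2),z(s,4);o=np.zeros((600,800,3),np.uint8)
o[:570,:300]=A;o[:304,310:662]=Bz;o[310:590,310:630]=S;cv2.imwrite("pics/z1.png",o)
```

```text
A2 bench [11 10 10]
A2 3607.5 [[273, 99], [314, 102], [303, 190], [267, 188]]
M bench 
B bench 
B 24200.0 [[304, 0], [305, 266], [220, 267], [210, 6], [218, 0]]
40 [([214.9, 4.7], np.int32(15)), ([270.1, 221.5], np.int32(13))]
55 [([214.9, 5.0], np.int32(40)), ([293.6, 2.3], np.int32(20)), ([225.4, 197.9], np.int32(36)), ([273.0, 242.1], np.int32(40)), ([242.4, 246.1], np.int32(22)), ([249.8, 246.3], np.int32(23)), ([280.2, 245.2], np.int32(15))]
75 [([215.2, 5.3], np.int32(60)), ([226.7, 15.4], np.int32(71)), ([294.7, 2.4], np.int32(49)), ([220.5, 113.1], np.int32(27)), ([284.4, 165.7], np.int32(24)), ([225.8, 197.9], np.int32(66)), ([294.0, 196.0], np.int32(24))]
M bench 
M 20087.0 [[140, 0], [167, 225], [89, 225], [45, 7], [55, 0]]
40 []
55 [([143.2, 18.1], np.int32(35)), ([65.1, 34.0], np.int32(85)), ([53.9, 32.5], np.int32(17)), ([70.8, 64.8], np.int32(11)), ([75.2, 88.3], np.int32(48)), ([83.0, 132.1], np.int32(13)), ([149.5, 135.6], np.int32(23))]
75 [([135.1, 31.0], np.int32(50)), ([54.0, 33.3], np.int32(32)), ([149.2, 135.8], np.int32(45)), ([74.3, 138.0], np.int32(23)), ([158.7, 217.3], np.int32(26)), ([90.1, 218.9], np.int32(14))]
```

View pics/z1.png

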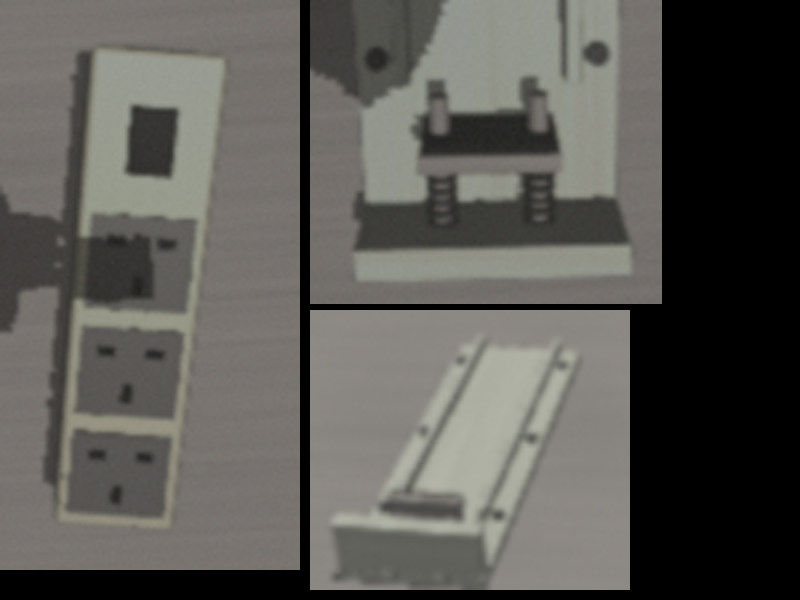

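In the zoom, the strip's top-face corners in A2 are (271.7,96), (314.7,99.3), (296.3,255) and (259.3,252.7). Two guide rods show at the pad, and the channel's screw pairs are clear. Next I'll locate the strip in M and triangulate.

Run:
```python
from h import *
import pickle
L=lambda n:pickle.load(open(n+".pkl","rb"))
A,M,B=L("A2"),L("M"),L("B")
S=[(271.7,96),(314.7,99.3),(296.3,255),(259.3,252.7)]
P=np.array([cast(A,p,.04) for p in S]);print(P.round(4).tolist())
print("mid",P.mean(0),"len",np.linalg.norm((P[2]+P[3]-P[0]-P[1])/2),"wid",np.linalg.norm((P[1]+P[2]-P[0]-P[3])/2))
d=(P[2]+P[3]-P[0]-P[1]);print("yaw",np.arctan2(d[1],d[0]))
for p in P: print("M px",proj(M,p).round(1))
sm=[(54,33.3),(135.1,31),(74.3,138),(149.2,135.8),(90.1,218.9),(158.7,217.3)]
sb=[(215,5),(294.5,2.8),(220.5,113.1),(295,111.5),(225.6,197.9),(294,196.3)]
for a,b in zip(sm,sb): print("screw",tri([(M,a),(B,b)]).round(4),cast(B,b,.01).round(4),cast(M,a,.01).round(4))
im=cv2.imread("pics/M.png")[50:250,340:440];b=cv2.imread("pics/B.png")[195:275,205:315]
o=np.zeros((600,800,3),np.uint8);o[:,:300]=cv2.resize(im,None,fx=3,fy=3,interpolation=cv2.INTER_CUBIC);o[:320,320:760]=cv2.resize(b,None,fx=4,fy=4,interpolation=cv2.INTER_CUBIC);cv2.imwrite("pics/z2.png",o)
```

```text
[[0.4334, 0.1702, 0.04], [0.44, 0.2182, 0.04], [0.6329, 0.1921, 0.04], [0.6265, 0.1443, 0.04]]
mid [0.53323115 0.18121587 0.04      ] len 0.19473965383184927 wid 0.0483178029148394
yaw -0.13372019439727814
M px [409.2  67.1]
M px [452.8  70.5]
M px [415.  233.4]
M px [377.5 231.1]
screw [ 0.3697 -0.2238  0.0147] [ 0.3692 -0.2242  0.01  ] [ 0.3676 -0.2271  0.01  ]
screw [ 0.3711 -0.1342  0.007 ] [ 0.3726 -0.1346  0.01  ] [ 0.3712 -0.1332  0.01  ]
screw [ 0.4874 -0.2291  0.0138] [ 0.4875 -0.2296  0.01  ] [ 0.4876 -0.2316  0.01  ]
screw [ 0.4913 -0.1373  0.0081] [ 0.4915 -0.1376  0.01  ] [ 0.491  -0.1367  0.01  ]
screw [ 0.5962 -0.2331  0.0139] [ 0.5977 -0.2336  0.01  ] [ 0.5973 -0.2356  0.01  ]
screw [ 0.6015 -0.1421  0.0093] [ 0.6013 -0.1422  0.01  ] [ 0.6011 -0.1418  0.01  ]
```

View pics/z2.png

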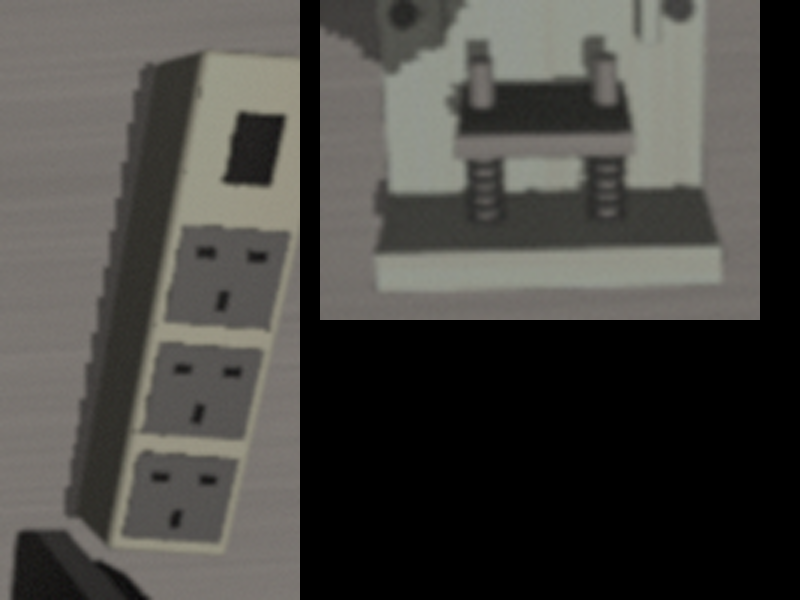

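M's corners are at (407.7,67.7), (377,231.7) and (414.7,234), matching the z = 0.04 prediction to about 1 px, so the strip's height is confirmed. The second crop shows the wall top's front edge at about row 257 and the foot of the pad face at about row 215. Next I'll compute the channel pose and the moves.

```bash
cat >> h.py <<'E'
def plan(x,y,z,yaw):
    s=get_state();m=R.from_quat(s["tool_rot"]).as_matrix();a=np.arctan2(m[1,0],m[0,0])
    d=m.T@(np.array([x,y,z])-s["tcp_pos"]);r=np.degrees(a-(yaw+np.pi));r=(r+180)%360-180
    print("tcp",s["tcp_pos"].round(4),"yaw",round(a-np.pi,4),"shift cm",(d*100).round(2),"roll",round(r,2))
E
python3 - <<'E'
from h import *
import pickle
L=lambda n:pickle.load(open(n+".pkl","rb"));A,M,B=L("A2"),L("M"),L("B")
for a,b in(((271.7,96),(407.7,67.7)),((259.3,252.7),(377,231.7)),((296.3,255),(414.7,234))): print(tri([(A,a),(M,b)]).round(4))
print("pad foot",cast(B,(261,215.5),.014),"pad top front edge", cast(B,(261,226.5),.046))
print("wall top front",cast(B,(220,257),.052),cast(B,(305,257),.052),"back",cast(B,(220,267),.052),cast(B,(305,266),.052))
print("rod tip z.03",cast(B,(261,209),.03))
# scene+top cross-check: channel near (-x) end corners in top
T=camera_info("top");print("near end",cast(T,(297.5,272),.01),cast(T,(332.5,271),.01))
plan(.533,.181,.30,-.134)
E
```

```text
[0.4335 0.1704 0.0363]
[0.6278 0.1443 0.0383]
[0.6339 0.1923 0.0389]
pad foot [ 0.62427091 -0.18779579  0.014     ] pad top front edge [ 0.62616818 -0.18832047  0.046     ]
wall top front [ 0.66144454 -0.24205581  0.052     ] [ 0.66835692 -0.13564135  0.052     ] back [ 0.67549221 -0.24344025  0.052     ] [ 0.68106018 -0.13590218  0.052     ]
rod tip z.03 [ 0.60909109 -0.18707695  0.03      ]
near end [ 0.33734432 -0.12658812  0.01      ] [ 0.33829401 -0.23447255  0.01      ]
tcp [ 0.5474 -0.1885  0.4046] yaw -0.0627 shift cm [ 3.74 36.77 10.51] roll 4.09
```

```bash
python3 -m inch '[[1,0.6,6,2,1],[1,1.2,12,4,2],[1,1.9,18,6,3],[1,2.5,24,8,4],[1,3.1,30,10,4.1]]' 20; python3 -m inch '[[1,0.5,5,0,0],[1,0.65,6.8,0.3,0],[1,0.65,6.8,0.5,0],[1,0.65,6.8,0.5,0],[1,0.65,6.8,0.5,0]]'; python3 -c "
from h import *
plan(.533,.181,.30,-.134);plan(.533,.181,.189,-.134)"
```

```text
time_s: 4.05
tcp_pos: [0.5344, 0.1101, 0.3064]
tool_rot: [0.067, 0.998, 0.0, 0.0]
wrist_force: [1.4, -1.6, 0.6]
opening: 0.0856
grasp_force: 0.0
time_s: 4.68
tcp_pos: [0.5387, 0.1732, 0.3015]
tool_rot: [0.069, 0.998, -0.0, 0.0]
wrist_force: [0.6, 0.8, -0.5]
opening: 0.0854
grasp_force: 0.0
tcp [0.5387 0.1732 0.3015] yaw -0.1376 shift cm [0.67 0.69 0.15] roll -0.2
tcp [0.5387 0.1732 0.3015] yaw -0.1376 shift cm [ 0.67  0.69 11.25] roll -0.2
```

```bash
python3 -m inch '[[1,0.7,0.7,2,0],[1,0.7,0.7,5,0],[1,0.7,0.7,8,0],[1,0.7,0.7,11.2,0],[1,0.7,0.7,11.2,0]]'; python3 -m inch '[[0.8,0,0,0,0],[0.6,0,0,0,0],[0.4,0,0,0,0],[0.4,0,0,0,0],[0.4,0,0,0,0]]' 30; python3 shot.py G;  python3 -c "
from h import *
plan(.533,.181,.189,-.134);im=cv2.imread('pics/G.png');cv2.imwrite('pics/G2.png',im)"
```

```text
time_s: 5.3
tcp_pos: [0.5318, 0.181, 0.1875]
tool_rot: [0.069, 0.998, -0.001, -0.003]
wrist_force: [0.2, -0.5, 0.5]
opening: 0.0859
grasp_force: 0.0
time_s: 5.92
tcp_pos: [0.5333, 0.182, 0.1911]
tool_rot: [0.068, 0.998, -0.0, 0.002]
wrist_force: [-1.0, -3.6, 7.1]
opening: 0.0515
grasp_force: 33.8
5.975 [0.53335156 0.18199497 0.19115529] [ 3.00634594  0.00330598 -3.14136322] [ 0.21  0.46  1.82 -0.    0.86 -1.23]
tcp [0.5334 0.182  0.1912] yaw -0.1352 shift cm [ 0.02 -0.1   0.22] roll -0.07
```

View pics/G.png

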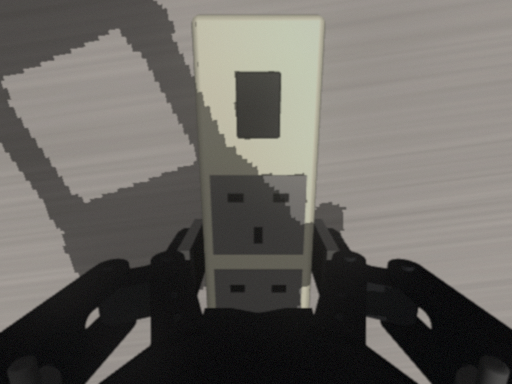

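The strip is centred and square between the fingers (opening 51.5 mm). I'll lift it with a firmer grip and carry it to the channel.

```bash
python3 -m inch '[[0.4,0,0,0,0],[0.4,0,0,-2,0],[0.4,0,0,-5,0],[0.4,0,0,-8,0],[0.4,0,0,-8,0]]' 80; python3 -c "
from h import *
plan(.494,-.1837,.27,-.038)"
```

```text
time_s: 6.6
tcp_pos: [0.5333, 0.1828, 0.2714]
tool_rot: [0.068, 0.998, 0.001, 0.003]
wrist_force: [1.1, -0.1, -4.8]
opening: 0.0504
grasp_force: 84.7
tcp [0.5333 0.1828 0.2714] yaw -0.1358 shift cm [ -1.06 -36.85   0.06] roll -5.6
```

```bash
python3 -m inch '[[0.4,-0.1,-3,0,0],[0.4,-0.3,-7,0,-1],[0.4,-0.4,-11,0,-2],[0.4,-0.5,-15,0,-3],[0.4,-0.6,-19,0,-4]]'; python3 -m inch '[[0.4,-0.1,-4,0,-1],[0.4,-0.3,-8,0,-1.6],[0.4,-0.4,-12,0,-1.6],[0.4,-0.4,-15,0,-1.6],[0.4,-0.4,-17,0,-1.6]]'; python3 -m inch '[[0.4,0,0,0,0],[0.4,0,0,0,0],[0.4,0,0,0,0],[0.4,0,0,0,0],[0.4,0,0,0,0]]'; python3 shot.py C; python3 -c "
from h import *
plan(.494,-.1837,.27,-.038);plan(.494,-.1837,.201,-.038);s=get_state();print(s['wrist_force'],s['ft_torque'])"
```

```text
time_s: 7.22
tcp_pos: [0.5118, -0.0076, 0.2676]
tool_rot: [0.033, 0.999, 0.0, -0.001]
wrist_force: [0.5, -0.2, -4.4]
opening: 0.0505
grasp_force: 84.7
time_s: 7.85
tcp_pos: [0.505, -0.1775, 0.2677]
tool_rot: [0.02, 1.0, 0.001, -0.001]
wrist_force: [1.5, -0.3, -2.8]
opening: 0.05
grasp_force: 84.7
time_s: 8.48
tcp_pos: [0.5057, -0.1761, 0.2694]
tool_rot: [0.019, 1.0, 0.0, 0.0]
wrist_force: [-0.2, -0.4, -4.6]
opening: 0.0506
grasp_force: 84.9
8.525 [ 0.50573975 -0.17619361  0.26942913] [3.10413796e+00 2.08228100e-04 3.14157145e+00] [-0.47  0.33  1.79  0.    1.02 -2.  ]
tcp [ 0.5057 -0.1762  0.2694] yaw -0.0375 shift cm [ 1.15 -0.79 -0.06] roll 0.03
tcp [ 0.5057 -0.1762  0.2694] yaw -0.0375 shift cm [ 1.15 -0.79  6.84] roll 0.03
[-0.31671755 -0.17133167 -4.54515418] [-0.05322871 -0.00707019  0.04790338]
```

View pics/C.png

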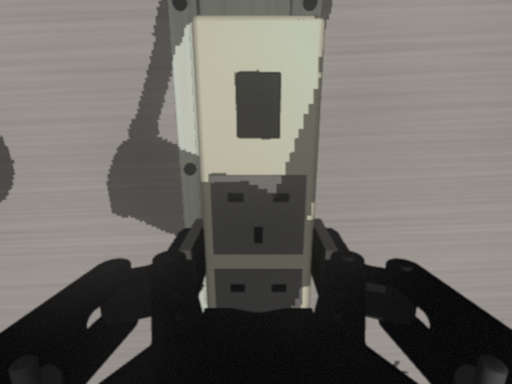

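The strip hasn't moved in the grip. The channel lies a little to the left, with screws at (180,3), (310,3) and (189,169). I'll cross-check those with this view.

```bash
python3 -m inch '[[0.4,0.6,-0.4,0.5,0],[0.4,1.1,-0.8,1,0],[0.4,1.1,-0.8,2,0],[0.4,1.1,-0.8,3,0],[0.4,1.1,-0.8,3,0]]'
python3 - <<'E'
from h import *
import pickle
C=pickle.load(open("C.pkl","rb"))
for p in((180,3),(310,3),(189,169)): print(cast(C,p,.01).round(4))
for p in((193,17),(324,17)): print("strip -x end top corner z",cast(C,p,.269-.155+.007).round(4))
plan(.494,-.1837,.201,-.038);s=get_state();print(s['wrist_force'])
E
```

```text
time_s: 9.15
tcp_pos: [0.494, -0.1839, 0.2381]
tool_rot: [0.019, 1.0, 0.001, -0.001]
wrist_force: [-1.1, -0.1, -4.5]
opening: 0.0502
grasp_force: 84.7
[ 0.3683 -0.2248  0.01  ]
[ 0.3717 -0.1329  0.01  ]
[ 0.4882 -0.2305  0.01  ]
strip -x end top corner z [ 0.4083 -0.1951  0.121 ]
strip -x end top corner z [ 0.41  -0.147  0.121]
tcp [ 0.494  -0.1839  0.2381] yaw -0.0382 shift cm [-0.01  0.02  3.71] roll -0.01
[-1.09550801 -0.13479579 -4.46467351]
```

```bash
python3 -m inch '[[0.4,0,0,1,0],[0.4,0,0,2,0],[0.4,0,0,2.6,0],[0.4,0,0,3.1,0],[0.4,0,0,3.3,0]]'; python3 -m inch '[[0.4,0,0,0.1,0],[0.4,0,0,0.2,0],[0.4,0,0,0.3,0],[0.4,0,0,0.4,0],[0.4,0,0,0.4,0]]';python3 -c "
from h import *
plan(.494,-.1837,.201,-.038);s=get_state();print(s['wrist_force'],s['ft_torque'])"
```

```text
time_s: 9.78
tcp_pos: [0.4943, -0.1841, 0.206]
tool_rot: [0.019, 1.0, 0.0, -0.0]
wrist_force: [-0.5, 1.4, -4.7]
opening: 0.0503
grasp_force: 84.9
time_s: 10.4
tcp_pos: [0.4943, -0.1841, 0.2023]
tool_rot: [0.019, 1.0, 0.0, -0.0]
wrist_force: [0.6, -0.2, -4.1]
opening: 0.0505
grasp_force: 84.9
tcp [ 0.4943 -0.1841  0.2023] yaw -0.0381 shift cm [0.03 0.04 0.13] roll -0.0
[ 0.57650442 -0.21399737 -4.14083193] [-0.00623108  0.02091262  0.02546666]
```

```bash
python3 -m inch '[[0.4,0,0,0.05,0],[0.4,0,0,0.1,0],[0.4,0,0,0.15,0],[0.4,0,0,0.15,0],[0.4,0,0,0.15,0]]'
```

```text
time_s: 11.02
tcp_pos: [0.4943, -0.1841, 0.2015]
tool_rot: [0.019, 1.0, -0.0, 0.0]
wrist_force: [-1.8, 0.0, 4.8]
opening: 0.0503
grasp_force: 85.9
```

```bash
python3 -m inch '[[0.75,0,0,0,0],[0.75,0,0,0,0],[0.75,0,0,0,0],[0.75,0,0,0,0],[0.75,0,0,0,0]]'; python3 -m inch '[[0.4,0,0,-0.05,0],[0.4,0,0,-0.05,0],[0.4,0,0,-0.05,0],[0.4,0,0,-0.05,0],[0.4,0,0,-0.05,0]]' 60;python3 -c "
from h import *
plan(.494,-.1837,.201,-.038);s=get_state();print(s['wrist_force'],s['ft_torque'])"
```

```text
time_s: 11.65
tcp_pos: [0.4944, -0.1841, 0.2008]
tool_rot: [0.019, 1.0, 0.0, 0.0]
wrist_force: [-0.2, 0.5, -0.5]
opening: 0.0643
grasp_force: 0.0
time_s: 12.28
tcp_pos: [0.4944, -0.1842, 0.2015]
tool_rot: [0.019, 1.0, -0.0, 0.0]
wrist_force: [-0.3, -0.2, 2.4]
opening: 0.0505
grasp_force: 65.7
tcp [ 0.4944 -0.1842  0.2015] yaw -0.038 shift cm [0.05 0.05 0.05] roll 0.0
[-0.31288527 -0.2393536   2.41692257] [-0.06100234  0.0383829  -0.03538559]
```

```bash
python3 -m inch '[[0.4,-0.4,0,0,0],[0.4,-0.8,0,0,0],[0.4,-1.2,0,0,0],[0.4,-1.6,0,0,0],[0.4,-2,0,0,0]]'; python3 -m inch '[[0.4,-0.2,0,0,0],[0.4,-0.4,0,0,0],[0.4,-0.6,0,0,0],[0.4,-0.6,0,0,0],[0.4,-0.6,0,0,0]]'
```

```text
time_s: 12.9
tcp_pos: [0.512, -0.1843, 0.2015]
tool_rot: [0.019, 1.0, 0.001, -0.003]
wrist_force: [-8.5, 0.1, 10.6]
opening: 0.0506
grasp_force: 66.6
time_s: 13.52
tcp_pos: [0.5183, -0.1846, 0.2015]
tool_rot: [0.019, 1.0, 0.001, -0.003]
wrist_force: [-7.6, 1.1, 8.6]
opening: 0.0506
grasp_force: 66.5
```

```bash
python3 -m inch '[[0.4,0,0,-0.05,0],[0.4,0,0,-0.08,0],[0.4,0,0,-0.08,0],[0.4,0,0,-0.08,0],[0.4,0,0,-0.08,0]]'; python3 shot.py D
python3 - <<'E'
from h import *
im=cv2.imread("pics/D.png");T=capture("top");cv2.imwrite("pics/topD.png",T);S=capture("scene");cv2.imwrite("pics/sceneD.png",S)
plan(.494,-.1837,.201,-.038);s=get_state();print(s['wrist_force'],s['ft_torque'])
E
```

```text
time_s: 14.15
tcp_pos: [0.5206, -0.1851, 0.2017]
tool_rot: [0.019, 1.0, 0.0, 0.0]
wrist_force: [0.3, 0.1, -4.9]
opening: 0.0506
grasp_force: 64.9
14.2 [ 0.52055055 -0.18513106  0.20180024] [3.10350408e+00 1.25127550e-04 3.14140721e+00] [-0.47  0.43  1.83  0.    0.88 -2.  ]
tcp [ 0.5205 -0.1851  0.2019] yaw -0.038 shift cm [2.65 0.04 0.09] roll -0.0
[-0.56927139 -0.27446546 -4.30868452] [ 0.0478634   0.02132031 -0.05916351]
```

```bash
python3 -m inch '[[0.4,0,0,0.03,0],[0.4,-0.1,0,0.03,0],[0.4,-0.2,0,0.03,0],[0.4,-0.3,0,0.03,0],[0.4,-0.3,0,0.03,0]]';python3 -m inch '[[0.4,-0.1,0,0,0],[0.4,-0.2,0,0,0],[0.4,-0.3,0,0,0],[0.4,-0.4,0,0,0],[0.4,-0.4,0,0,0]]'; python3 -m inch '[[0.4,-0.1,0,0,0],[0.4,-0.2,0,0,0],[0.4,-0.3,0,0,0],[0.4,-0.4,0,0,0],[0.4,-0.4,0,0,0]]'
```

```text
time_s: 14.92
tcp_pos: [0.5235, -0.1853, 0.2019]
tool_rot: [0.019, 1.0, 0.0, 0.0]
wrist_force: [0.1, -0.3, -4.3]
opening: 0.0505
grasp_force: 64.9
time_s: 15.55
tcp_pos: [0.5269, -0.1853, 0.2016]
tool_rot: [0.019, 1.0, 0.0, -0.001]
wrist_force: [-5.8, -1.8, -2.6]
opening: 0.0509
grasp_force: 65.0
time_s: 16.18
tcp_pos: [0.5307, -0.1854, 0.2016]
tool_rot: [0.019, 1.0, 0.0, -0.001]
wrist_force: [-6.4, -0.3, -2.8]
opening: 0.051
grasp_force: 65.1
```

```bash
python3 -m inch '[[0.4,-0.1,0,0,0],[0.4,-0.2,0,0,0],[0.4,-0.3,0,0,0],[0.4,-0.4,0,0,0],[0.4,-0.4,0,0,0]]';python3 -m inch '[[0.4,-0.1,0,0,0],[0.4,-0.2,0,0,0],[0.4,-0.3,0,0,0],[0.4,-0.4,0,0,0],[0.4,-0.4,0,0,0]]'; python3 -m inch '[[0.4,0,0,0,0],[0.4,0,0,0,0],[0.4,0,0,0,0],[0.4,0,0,0,0],[0.4,0,0,0,0]]'
```

```text
time_s: 16.8
tcp_pos: [0.5342, -0.1855, 0.2016]
tool_rot: [0.019, 1.0, 0.0, -0.002]
wrist_force: [-7.9, -1.6, -1.3]
opening: 0.051
grasp_force: 65.2
time_s: 17.42
tcp_pos: [0.5377, -0.1857, 0.2016]
tool_rot: [0.019, 1.0, 0.0, -0.003]
wrist_force: [-8.9, -1.3, -0.2]
opening: 0.0504
grasp_force: 65.3
time_s: 18.05
tcp_pos: [0.5376, -0.1857, 0.2016]
tool_rot: [0.019, 1.0, 0.0, -0.003]
wrist_force: [-9.6, -2.2, 0.1]
opening: 0.0504
grasp_force: 65.3
```

```bash
python3 -m inch '[[0.4,0,0,-0.02,0],[0.4,-0.1,0,-0.02,0],[0.4,-0.2,0,-0.02,0],[0.4,-0.2,0,-0.02,0],[0.4,-0.2,0,-0.02,0]]'; python3 -m inch '[[0.4,0,0,0,0],[0.4,0,0,0,0],[0.4,0,0,0,0],[0.4,0,0,0,0],[0.4,0,0,0,0]]'; python3 shot.py E
python3 - <<'E'
from h import *
F=[]
for i in range(6): capture("top");F.append(get_state()['wrist_force'])
print(np.mean(F,0).round(2),np.std(F,0).round(2));s=get_state();print(s["tcp_pos"],s["opening"])
S=capture("scene");T=capture("top");W=cv2.imread("pics/E.png")
z=lambda i,f:cv2.resize(i,None,fx=f,fy=f,interpolation=cv2.INTER_CUBIC)
o=np.zeros((600,800,3),np.uint8);o[:280,:400]=z(S[140:210,150:250],4);o[:600,410:610]=z(T[150:270,296:336],5);o[290:578,:384]=z(W,.75);cv2.imwrite("pics/fin.png",o)
E
```

```text
time_s: 18.68
tcp_pos: [0.5393, -0.1857, 0.2016]
tool_rot: [0.019, 1.0, 0.0, -0.003]
wrist_force: [-9.6, -1.5, -0.2]
opening: 0.0507
grasp_force: 65.3
time_s: 19.3
tcp_pos: [0.5393, -0.1858, 0.2016]
tool_rot: [0.019, 1.0, 0.0, -0.003]
wrist_force: [-10.0, -2.0, -0.1]
opening: 0.0509
grasp_force: 65.3
19.35 [ 0.53926702 -0.18576648  0.20163461] [ 3.10392509 -0.00620122  3.14083218] [-0.45  0.45  1.79 -0.    0.9  -1.98]
[-10.17  -2.34  -0.22] [0.46 0.37 0.3 ]
[ 0.53927093 -0.18576483  0.20163651] 0.050743656414042076
```

View pics/fin.png

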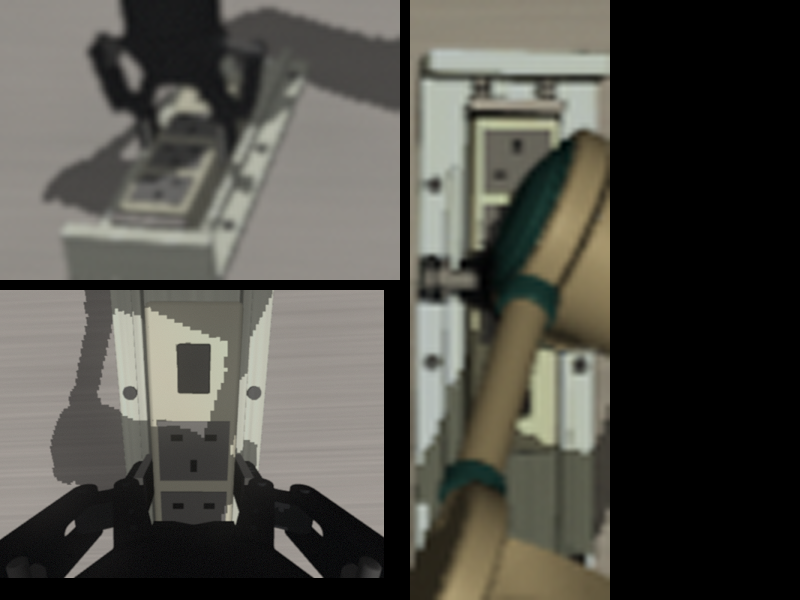

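The final views show the strip flat between the lips, its plain end against the pad, with a gap still left to the wall. The wrist reads a steady 10.2 N, and the stop is pushed back about 13 to 14 mm.

```bash
python3 -c "
from workcell import *
print(job_done())"
```

```text
the job is handed in; nothing more can be done
None
```

The strip is lying flat between the channel's lips and still held against the stop with about 10 N; I estimate the stop is pushed back 13–14 mm of its 30 mm, and the job was handed in at about 20 s.

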